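Park the smallest jar on the sticky jar runner

ROBOT

A 7-joint arm with a two-finger parallel gripper is mounted at the origin on the work surface. World frame = base frame: x ahead of the robot, y to its left, z up, the work surface at z = 0. Lengths are in m, angles in rad, forces in N, time in s.
With the tool pointing down it reaches from about 0.4 to 0.85 m from the base axis. Payload 10.4 kg.
Tool frame: the origin (TCP) lies midway between the tips of the shut fingers; the grasp point (between the pads) lies 19 mm behind it (r.tcp_to_grasp is the z of the grasp point in the tool frame, in m); z points along the fingers, x is the direction in which the jaws open and shut, and the axes are right-handed (so a half turn about z gives the same grasp; the last joint's range is limited). The gripper opens to 87 mm and grips with 3 to 60 N. Pads are 19 mm wide; open, the fingers measure 117 mm over their backs; the gripper's body (75 mm by 190 mm) begins 51 mm behind the grasp point.
Start: joints at [1.191, 0.332, -0.065, 1.46, 0.022, 1.35, -0.088], TCP at [0.218, -0.586, 0.223] pointing down, gripper open.
Joint ranges: [-2.6, 2.6], [-0.5, 2.12], [-1.47, 1.34], [0.16, 2.42], [-1.27, 4.41], [0.06, 2.06], [-2.6, 2.6]. Speed limits (rad/s): [2.22, 2.22, 2.79, 2.79, 3.14, 3.14, 3.14].

INTERFACE

Orientations are given as a unit quaternion [x, y, z, w].
In Python, from bench import r, camera, close_job gives the robot as it stands. The module is installed in compiled form; this text tells all that it offers.
- The arm moves only by the shell command python3 -m crank 'ROWS' [FORCE]. ROWS is JSON, a list of rows, each an object of numbers: "x", "y", "z": the shift along the tool's x, y, z scaled (see below); "ax", "ay", "az": the turn, a rotation vector about the tool's x, y, z scaled (see below); "claw": the closure, from -1 (fully open) to 1 (shut), so that 0 is half open. A call has exactly 5 rows; each row is the pose to reach, as a shift and turn from the pose commanded when the call began, along the tool's axes at that moment; what a row does not reach only later rows make up. The controller multiplies each number of a shift by 1 m and each number of a turn by 2 rad. A row lasts 1/12 s, in which the tool goes at most 41.7 mm and 7.16 degrees, less where a joint would pass 70% of its speed; a pose out of reach is approached as far as the arm can. A call with a number of a shift or a turn outside -1 to 1 is refused whole. A call with a gripper value outside its range is refused whole. The fingers move at their own pace and stop on an object; FORCE is the grip in N (left out, the last holds). Time passes only in rows, so rows that repeat a pose let the fingers close, or fill a call up. It gives the time, the measured TCP pose, the force and the opening at its end, in the units of the state.
- r.read_state(): the state, without advancing time (a new reading comes with each control period).
- camera(name): name is "side" or "top"; returns a dict with "color" (480x640x3 uint8, blue, green, red), "fx", "fy", "cx", "cy" (pixels), "D" ([k1, k2, p1, p2, k3] as OpenCV has them; the pictures are not rectified), "eye" and "orientation" of the camera in the world. Camera axes: x right, y down, z forward; pixel columns grow to the right and rows downward; lengths in m; the calibration is good to about 2 mm. A picture is of the moment at which its call begins. There is no depth.
- close_job(): hands the job in, once; it reports no verdict.
The state is a dict: "time": time; "joint_positions": joint angles; "joint_vel": joint speeds; "joint_torque": joint torques, N m; "ee_pos": TCP position; "eef_rot": TCP orientation; "ft_force": force on the tool from outside, world axes, zero at the start; "torque": the same for the moment, N m; "width": finger opening in m.
Only numpy, scipy, OpenCV 4.12 (cv2) and the standard library are available. Lean on these libraries where they do the work, as an engineer would, in place of code of your own. Each camera call takes 0.05 s, during which the arm holds its last target. There are 200 camera calls.

TASK

Stand the smallest of the four empty jars upright in the steel ring of the wooden carriage, then push the carriage along its runner: it is stuck at first, so press until it breaks free, then bring it gently up against the end stop hidden under the white hood, and let go. Do not ram the stop, and leave the other jars and the bowl where they stand.

Things in the scene. Friction and masses are not known exactly. Their poses are not given: they have to be found in the camera images.
- jar_small_mid (a point): clear glass jar with a narrower neck and open mouth, empty, 60 mm across the body, 80 mm tall; the point lies on its axis half-way up, z up. Stands on the shelf board in a row with the other jars, nearer the robot than the runner; the order of the jars changes. The smallest: the one to load (about 120 g, differs a little). Its straight side runs from 5 to 57 mm above its bottom, the neck is 48 mm across.
- runner: fixed birch board 455 x 112 x 12 mm on the shelf, with low side strips (tops 29 mm above the shelf) that guide the carriage; origin under the middle of the board, at shelf height. Its x axis is the direction in which the carriage must be pushed, towards the hood; z is up. The open end, where the carriage starts, is at x = -227 mm.
- carriage: wooden slide caught in the runner, 0.4 to 0.7 kg: plate 120 (x) x 90 (y) x 10 mm, origin at the centre of its underside, 12 mm above the shelf, x along the push. A sprung catch holds it at first: a steady push of 8 to 16 N overcomes it within 15 mm; it then comes away suddenly and slides with 1 to 6 N of drag, with 30 to 135 mm still to go to the stop.
- tab (a point): middle of the top edge of the carriage's push tab, an upright board 40 mm wide (y), 12 mm thick (x) and 62 mm tall at the rear of the carriage; its rear face is 6 mm behind this point, its foot is on the carriage's plate. Top 83 mm above the shelf. Push on its rear face, or pinch it from above. Axes as the carriage's.
- seat (a point): centre of the steel ring on the carriage's plate, 72 mm ahead of the tab, at the height of the plate's top (22 mm above the shelf), where the jar's bottom stands. The ring is 66 mm across inside, 74 mm outside, 6 mm high. Axes as the carriage's.
- nose (a point): point 4 mm ahead of the front end of the steel tongue (26 mm wide, 165 mm long) that reaches from the carriage's front edge under the hood. Hidden; it lies in the middle of the 8 mm thick end stop when the tongue rests against it. Axes as the carriage's.
- hood: fixed white metal cover 186 (x) x 112 (y) x 44 mm over the far end of the runner; origin at its middle on the runner board, 12 mm above the shelf; x along the push. The tongue slides in through its mouth. Inside is a firm end stop, unseen, at a different depth each time, to be found by feel. More than 30 N of the carriage against it counts as ramming.
- jar_second_mid (a point): clear glass jar with a narrower neck and open mouth, empty, 76 mm across the body, 110 mm tall; the point lies on its axis half-way up, z up. Stands on the shelf board in a row with the other jars, nearer the robot than the runner; the order of the jars changes. Leave it alone.
- jar_third_mid (a point): clear glass jar with a narrower neck and open mouth, empty, 86 mm across the body, 130 mm tall; the point lies on its axis half-way up, z up. Stands on the shelf board in a row with the other jars, nearer the robot than the runner; the order of the jars changes. Leave it alone.
- jar_large_mid (a point): clear glass jar with a narrower neck and open mouth, empty, 96 mm across the body, 150 mm tall; the point lies on its axis half-way up, z up. Stands on the shelf board in a row with the other jars, nearer the robot than the runner; the order of the jars changes. Leave it alone.
- bowl: brown ceramic bowl, 150 mm across the rim, 60 mm high, to the left of the jars; origin at the centre of its underside. Leave it alone.
Mind the look-alikes: they are no part of the job. Leave any blue or pink look-alike of the part that bears jar_small_mid alone.

How it is judged:
By the outcome, as a careful person would: the job done as asked, in the order asked, and still so for the second after the job is handed in, with the robot touching nothing.
It also fails if it takes over 64 s, if anything falls off the work surface, if the arm or the gripper's body presses on something with over 40 N, if the wrist force passes 120 N, or if a joint passes its speed limit or range.

## Working session

There is one attempt and no reset: what is moved stays moved. The work goes in short steps, Python scripts to look and compute and a shell command to move; the robot and the scene stay as the last step left them, time stands still between calls to the robot, and variables do not carry over. Pictures are saved under pics/ and viewed, about 8 in all and at most 12, crops included, and the job is handed in when it is done.

```bash
mkdir -p pics; python3 - <<'E'
from bench import r,camera
import cv2
s=r.read_state(); print({k:s[k] for k in ('time','ee_pos','eef_rot','ft_force','width')}, r.tcp_to_grasp)
for n in('side','top'):
    c=camera(n); cv2.imwrite(f'pics/{n}0.png',c['color']); print({k:v for k,v in c.items() if k!='color'})
E
```

```text
{'time': 0.0, 'ee_pos': array([ 0.21815264, -0.58527285,  0.22175659]), 'eef_rot': array([ 8.21370121e-01, -5.70395137e-01, -6.06867695e-04, -3.79858339e-04]), 'ft_force': array([0.42762811, 0.04048749, 0.20879929]), 'width': 0.08685869291525093} -0.0187
{'fx': 443.46734611775133, 'fy': 443.46734611775133, 'cx': 316.6953699476752, 'cy': 238.29635165598688, 'D': array([-0.10330277,  0.        ,  0.        ,  0.        ,  0.        ]), 'eye': array([ 0.42451876, -0.73362006,  0.60423984]), 'orientation': array([ 0.88088817, -0.02759694,  0.01253927, -0.47235283])}
{'fx': 565.0879488380477, 'fy': 565.0879488380477, 'cx': 305.56706190512045, 'cy': 236.31877726169012, 'D': array([-0.09015872,  0.        ,  0.        ,  0.        ,  0.        ]), 'eye': array([0.33041813, 0.0643969 , 1.40763047]), 'orientation': array([ 0.71487988, -0.69696285,  0.04765102, -0.0303138 ])}
```

View pics/side0.png

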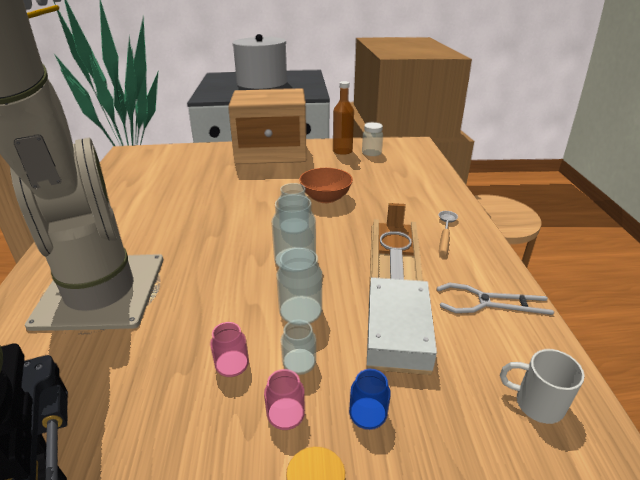

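View pics/top0.png

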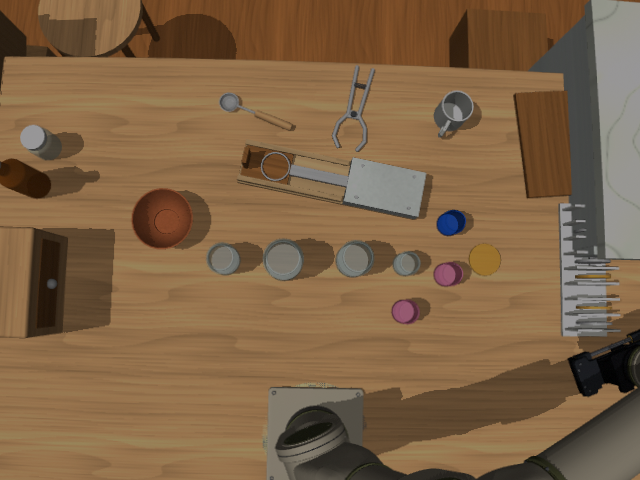

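The side view shows the small jar at (299,347), the hood at (400,320), and the tab at (397,215). In the top view the small jar is at (406,264), the ring at (275,166), the tab at (246,155), and the hood spans (345..425,157..217). The push therefore goes towards -y. Next I'll take enlarged crops.

```bash
cat > h.py <<'E'
import numpy as np,cv2
from bench import r,camera
from scipy.spatial.transform import Rotation as R
def ray(c,u,v):
    K=np.array([[c['fx'],0,c['cx']],[0,c['fy'],c['cy']],[0,0,1]])
    p=cv2.undistortPoints(np.array([[[u,v]]],float),K,c['D'])[0,0]
    d=R.from_quat(c['orientation']).apply([p[0],p[1],1]); return c['eye'],d/np.linalg.norm(d)
def plane(c,u,v,z):
    e,d=ray(c,u,v); return e+d*(z-e[2])/d[2]
def tri(c1,p1,c2,p2):
    e1,d1=ray(c1,*p1); e2,d2=ray(c2,*p2)
    t=np.linalg.lstsq(np.c_[d1,-d2],e2-e1,rcond=None)[0]
    a,b=e1+t[0]*d1,e2+t[1]*d2; return (a+b)/2,np.linalg.norm(a-b)
def proj(c,P):
    K=np.array([[c['fx'],0,c['cx']],[0,c['fy'],c['cy']],[0,0,1]])
    Rm=R.from_quat(c['orientation']).as_matrix().T
    return cv2.projectPoints(np.array(P,float).reshape(-1,1,3),cv2.Rodrigues(Rm)[0],-Rm@np.array(c['eye']),K,c['D'])[0][:,0]
def crop(c,x,y,w,h,s): return cv2.resize(c['color'][y:y+h,x:x+w],None,fx=s,fy=s,interpolation=cv2.INTER_CUBIC)
E
python3 - <<'E'
from h import *
t=camera('top');s=camera('side')
a=crop(t,230,135,200,90,4); b=crop(t,380,235,80,50,5); d=crop(s,265,305,80,50,5)
cv2.imwrite('pics/c1.png',np.vstack([a,np.hstack([b[:240],d[:240]])]))
# hood mask in top
for n,c in(('top',t),('side',s)):
    cv2.imwrite(f'pics/raw_{n}.png',c['color'])
print(plane(t,406,264,0.04),tri(t,(406,264),s,(299,347)),tri(t,(246,155),s,(397,205)),tri(t,(275,166),s,(396,240)))
E
```

```text
[ 0.42095713 -0.21418797  0.04      ] (array([ 0.42239394, -0.21427409,  0.03924399]), np.float64(0.002772652484487297)) (array([0.67051445, 0.1810994 , 0.08277425]), np.float64(0.0011916786950103733)) (array([0.65864593, 0.11267551, 0.02784048]), np.float64(0.0013990781639103775))
```

View pics/c1.png

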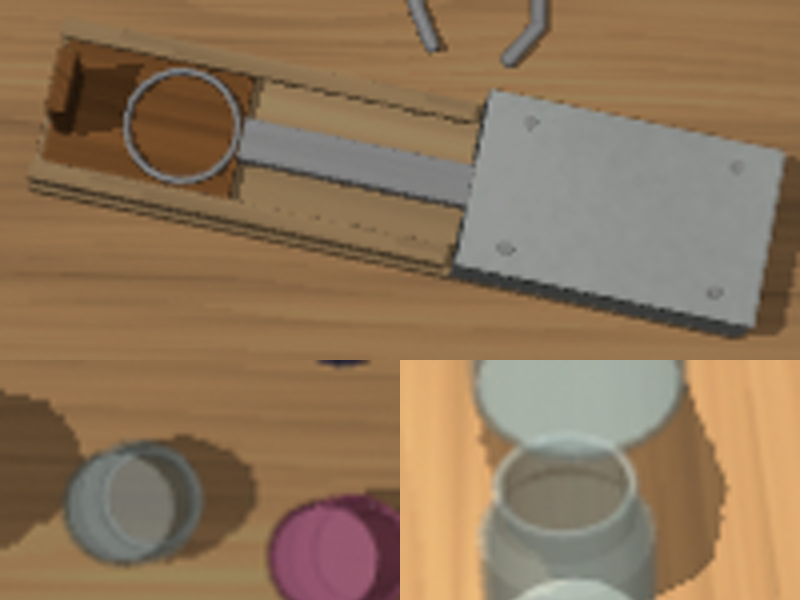

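```bash
python3 - <<'E'
from h import *
t=camera('top');s=camera('side')
print('rim',tri(t,(410.4,262.4),s,(298.2,330)),plane(t,410.4,262.4,.08),plane(s,298.2,330,.08),'body',plane(t,404.8,263.6,.03))
H=np.array([plane(t,*p,.056) for p in((352.5,157.5),(426,173),(417.5,217),(344.25,201.75))])
print(H,np.linalg.norm(H[1]-H[0]),np.linalg.norm(H[2]-H[1]))
x=(H[1]+H[2]-H[0]-H[3]);x/=np.linalg.norm(x);hc=H.mean(0)
ring=plane(t,276,166.5,.028); tabc=tri(t,(246,155),s,(397,205))[0]
print('axis',x,np.degrees(np.arctan2(x[1],x[0])),'hood c',hc,'ring',ring,'tab(from ring)',ring-.072*x,tabc)
n=np.array([-x[1],x[0],0]);print('lateral ring vs hood',(ring-hc)@n,(tabc-hc)@n)
st=r.read_state();Q=R.from_quat(st['eef_rot']).as_matrix();print(Q)
E
```

```text
rim (array([ 0.42291532, -0.21617936,  0.08166932]), np.float64(0.0013392296897667385)) [ 0.42236093 -0.21656407  0.08      ] [ 0.42357964 -0.21444923  0.08      ] body [ 0.42253255 -0.21323749  0.03      ]
[[ 0.67838922 -0.07761207  0.056     ]
 [ 0.64548542 -0.26003436  0.056     ]
 [ 0.53526559 -0.23874932  0.056     ]
 [ 0.56757981 -0.05896741  0.056     ]] 0.18536599690037536 0.11225624634946557
axis [-1.77208965e-01 -9.84173248e-01 -6.03334695e-16] -100.20723192884279 hood c [ 0.60668001 -0.15884079  0.056     ] ring [0.6566919  0.11021571 0.028     ] tab(from ring) [0.66945094 0.18107618 0.028     ] [0.67051445 0.1810994  0.08277425]
lateral ring vs hood 0.0015411384430209013 0.00258369883201994
[[ 3.49304606e-01 -9.37009212e-01 -1.68589638e-04]
 [-9.37009133e-01 -3.49304646e-01  3.87298759e-04]
 [-4.21791649e-04  2.26847904e-05 -9.99999911e-01]]
```

Cross-checks: the hood measures 185 x 112 mm, the tab top is at z=0.083, the rim is at z=0.082, and both jar estimates agree. The jar is at about (0.4225,-0.215), the seat at (0.6565,0.110), the tab at (0.670,0.181), and the push heading is -100.2°. I'll keep the jaws across the runner (heading -10.2°) for both the jar and the tab.

```bash
cat > plan.py <<'E'
import sys
from h import *
x,y,z=map(float,sys.argv[1:4]); yaw=np.radians(-10.2)
s=r.read_state(); Q=R.from_quat(s['eef_rot'])
g=np.array([[np.cos(yaw),np.sin(yaw),0],[np.sin(yaw),-np.cos(yaw),0],[0,0,-1]]).T
d=np.array([x,y,z])-s['ee_pos']
print('t',round(s['time'],2),'pos',s['ee_pos'].round(4),'F',s['ft_force'].round(1),'w',round(s['width'],4),'shift',Q.inv().apply(d).round(4),'turn/2',((Q.inv()*R.from_matrix(g)).as_rotvec()/2).round(4))
E
python3 -m crank '[{"x":-0.02,"y":-0.023,"az":-0.037,"claw":-1},{"x":-0.04,"y":-0.046,"az":-0.074,"claw":-1},{"x":-0.06,"y":-0.069,"az":-0.111,"claw":-1},{"x":-0.08,"y":-0.092,"az":-0.148,"claw":-1},{"x":-0.1,"y":-0.115,"az":-0.185,"claw":-1}]' 15
python3 plan.py 0.4225 -0.215 0.22
```

```text
t 0.3 pos [ 0.2183 -0.5855  0.2223] F [-0.4  0.4  0.9] w 0.0871 shift [-0.2759 -0.3208  0.0024] turn/2 [-1.00e-04  2.00e-04 -5.18e-01]schema error: expected keys x, y, z, ax, ay, az, claw
```

All keys are required in every row.

```bash

python3 -m crank '[{"x":-0.02,"y":-0.023,"z":0,"ax":0,"ay":0,"az":-0.037,"claw":-1},{"x":-0.04,"y":-0.046,"z":0,"ax":0,"ay":0,"az":-0.074,"claw":-1},{"x":-0.06,"y":-0.069,"z":0,"ax":0,"ay":0,"az":-0.111,"claw":-1},{"x":-0.08,"y":-0.092,"z":0,"ax":0,"ay":0,"az":-0.148,"claw":-1},{"x":-0.1,"y":-0.115,"z":0,"ax":0,"ay":0,"az":-0.185,"claw":-1}]' 15
python3 plan.py 0.4225 -0.215 0.22
```

```text
time: 0.72
ee_pos: [0.2916, -0.4504, 0.2226]
eef_rot: [0.913, -0.408, 0.0, 0.0]
ft_force: [-0.3, -0.5, 0.9]
width: 0.0868
t 0.72 pos [ 0.2916 -0.4504  0.2226] F [-0.3 -0.5  0.9] w 0.0868 shift [-0.0881 -0.2546  0.0025] turn/2 [ 1.000e-04 -0.000e+00 -3.312e-01]
```

```bash

python3 -m crank '[{"x":-0.009,"y":-0.027,"z":0,"ax":0,"ay":0,"az":-0.04,"claw":-1},{"x":-0.018,"y":-0.054,"z":0,"ax":0,"ay":0,"az":-0.08,"claw":-1},{"x":-0.027,"y":-0.081,"z":0,"ax":0,"ay":0,"az":-0.12,"claw":-1},{"x":-0.036,"y":-0.108,"z":0,"ax":0,"ay":0,"az":-0.16,"claw":-1},{"x":-0.046,"y":-0.135,"z":0,"ax":0,"ay":0,"az":-0.2,"claw":-1}]'
python3 plan.py 0.4225 -0.215 0.22
```

```text
time: 1.13
ee_pos: [0.362, -0.3265, 0.2226]
eef_rot: [0.976, -0.218, 0.0, 0.0]
ft_force: [0.1, 0.1, 0.7]
width: 0.0871
t 1.13 pos [ 0.362  -0.3265  0.2226] F [0.1 0.1 0.7] w 0.0871 shift [ 0.0073 -0.1266  0.0026] turn/2 [ 2.000e-04 -1.000e-04 -1.311e-01]
```

```bash

python3 -m crank '[{"x":0.0015,"y":-0.026,"z":0,"ax":0,"ay":0,"az":-0.033,"claw":-1},{"x":0.003,"y":-0.052,"z":0,"ax":0,"ay":0,"az":-0.066,"claw":-1},{"x":0.0045,"y":-0.078,"z":0,"ax":0,"ay":0,"az":-0.099,"claw":-1},{"x":0.006,"y":-0.104,"z":0,"ax":0,"ay":0,"az":-0.131,"claw":-1},{"x":0.0073,"y":-0.1266,"z":0,"ax":0,"ay":0,"az":-0.1311,"claw":-1}]'
python3 plan.py 0.4225 -0.215 0.023
python3 - <<'E'
from h import *
t=camera('top');s=camera('side')
cv2.imwrite('pics/p2.png',np.hstack([crop(t,345,205,130,130,3),crop(s,230,230,130,130,3)]))
E
```

```text
time: 1.55
ee_pos: [0.4231, -0.2148, 0.2227]
eef_rot: [0.996, -0.088, 0.0, 0.0]
ft_force: [0.1, -0.9, 0.0]
width: 0.0869
t 1.55 pos [ 0.4231 -0.2148  0.2227] F [ 0.1 -0.9  0. ] w 0.0869 shift [-0.0006  0.0002  0.1997] turn/2 [ 0.0001 -0.0002  0.0006]
```

View pics/p2.png

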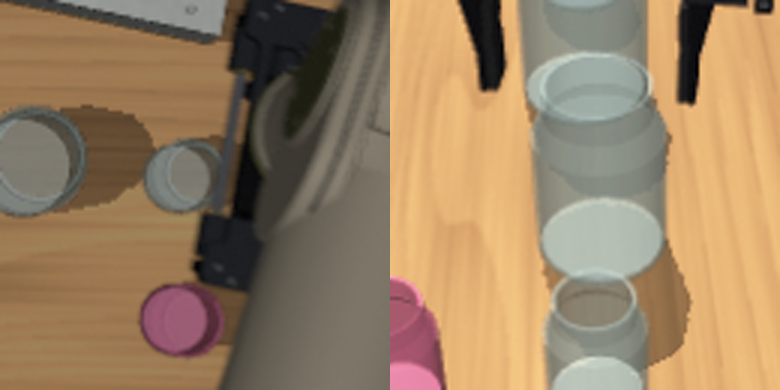

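The top crop shows the jar beside the gripper body, with a pink look-alike behind it. The side crop shows the open fingers centred over the jar line. I'll descend with a slightly high grasp to clear the pink jar.

```bash

python3 -m crank '[{"x":-0.0006,"y":0.0002,"z":0.025,"ax":0,"ay":0,"az":0,"claw":-1},{"x":-0.0006,"y":0.0002,"z":0.05,"ax":0,"ay":0,"az":0,"claw":-1},{"x":-0.0006,"y":0.0002,"z":0.075,"ax":0,"ay":0,"az":0,"claw":-1},{"x":-0.0006,"y":0.0002,"z":0.1,"ax":0,"ay":0,"az":0,"claw":-1},{"x":-0.0006,"y":0.0002,"z":0.12,"ax":0,"ay":0,"az":0,"claw":-1}]'
python3 plan.py 0.4225 -0.215 0.028
python3 - <<'E'
from h import *
s=camera('side')
cv2.imwrite('pics/p3.png',crop(s,200,240,180,160,4))
E
```

```text
time: 2.07
ee_pos: [0.4209, -0.2169, 0.1008]
eef_rot: [0.996, -0.091, -0.0, -0.0]
ft_force: [0.0, -0.3, -1.2]
width: 0.0871
t 2.07 pos [ 0.4209 -0.2169  0.1008] F [ 0.  -0.3 -1.2] w 0.0871 shift [ 0.0013 -0.0022  0.0728] turn/2 [-0.      0.0005 -0.0023]
```

View pics/p3.png

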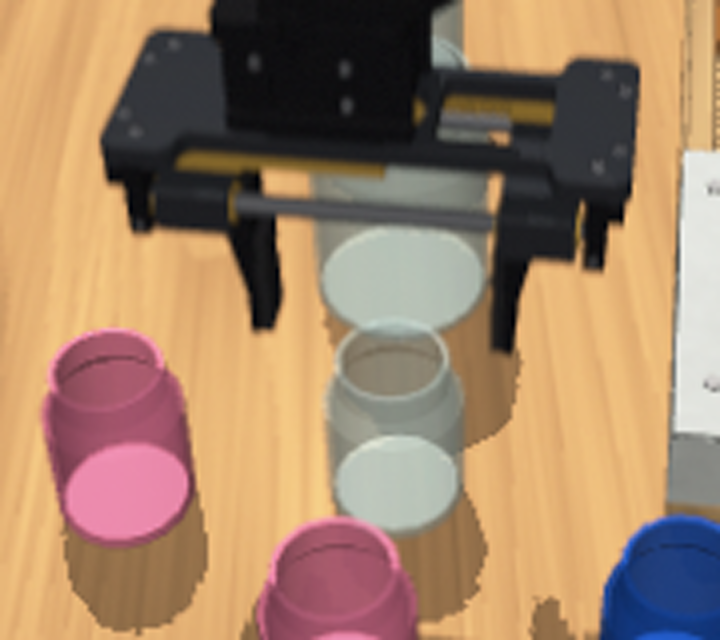

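The fingers straddle the jar (tips at crop (265,325) and (505,345), rim at (392,360)). The body will pass above the pink jar's rim, so I'll descend the rest of the way.

```bash

python3 -m crank '[{"x":0.0013,"y":-0.0022,"z":0.01,"ax":0,"ay":0,"az":-0.002,"claw":-1},{"x":0.0013,"y":-0.0022,"z":0.025,"ax":0,"ay":0,"az":-0.002,"claw":-1},{"x":0.0013,"y":-0.0022,"z":0.045,"ax":0,"ay":0,"az":-0.002,"claw":-1},{"x":0.0013,"y":-0.0022,"z":0.062,"ax":0,"ay":0,"az":-0.002,"claw":-1},{"x":0.0013,"y":-0.0022,"z":0.0728,"ax":0,"ay":0,"az":-0.002,"claw":-1}]'
python3 plan.py 0.4225 -0.215 0.028
```

```text
time: 2.53
ee_pos: [0.4236, -0.2149, 0.0292]
eef_rot: [0.996, -0.089, 0.0, 0.0]
ft_force: [-0.6, 0.8, 0.0]
width: 0.0866
t 2.53 pos [ 0.4236 -0.2149  0.0292] F [-0.6  0.8  0. ] w 0.0866 shift [-0.0011  0.0003  0.0012] turn/2 [ 0.0001 -0.0001 -0.    ]
```

```bash

python3 -m crank '[{"x":-0.0011,"y":0,"z":0.001,"ax":0,"ay":0,"az":0,"claw":-0.2},{"x":-0.0011,"y":0,"z":0.001,"ax":0,"ay":0,"az":0,"claw":0},{"x":-0.0011,"y":0,"z":0.001,"ax":0,"ay":0,"az":0,"claw":0.3},{"x":-0.0011,"y":0,"z":0.001,"ax":0,"ay":0,"az":0,"claw":0.6},{"x":-0.0011,"y":0,"z":0.001,"ax":0,"ay":0,"az":0,"claw":1}]' 15
python3 -m crank '[{"x":0,"y":0,"z":0,"ax":0,"ay":0,"az":0,"claw":1},{"x":0,"y":0,"z":0,"ax":0,"ay":0,"az":0,"claw":1},{"x":0,"y":0,"z":0,"ax":0,"ay":0,"az":0,"claw":1},{"x":0,"y":0,"z":0,"ax":0,"ay":0,"az":0,"claw":1},{"x":0,"y":0,"z":0,"ax":0,"ay":0,"az":0,"claw":1}]' 15
python3 plan.py 0.4225 -0.215 0.20
```

```text
time: 2.95
ee_pos: [0.423, -0.2148, 0.0297]
eef_rot: [0.996, -0.089, 0.001, 0.0]
ft_force: [-0.4, -0.2, 0.2]
width: 0.0609
time: 3.37
ee_pos: [0.4229, -0.2148, 0.0294]
eef_rot: [0.996, -0.089, 0.0, 0.0]
ft_force: [-1.6, -0.5, 6.0]
width: 0.0545
t 3.37 pos [ 0.4229 -0.2148  0.0294] F [-1.6 -0.5  6. ] w 0.0545 shift [-1.000e-04  4.000e-04 -1.706e-01] turn/2 [ 0.0003 -0.0005  0.0001]
```

Width 54.5 mm is less than the 60 mm body and Fz is 6 N, which looks wrong. I'll look.

```bash
python3 - <<'E'
from h import *
s=camera('side');t=camera('top')
cv2.imwrite('pics/p4.png',np.hstack([crop(s,235,265,120,120,5),crop(t,385,235,40,120,5)]))
E
python3 plan.py 0.4225 -0.215 0.20
```

```text
t 3.47 pos [ 0.4229 -0.2148  0.0294] F [-1.   0.1  6.7] w 0.0546 shift [-1.000e-04  4.000e-04 -1.706e-01] turn/2 [ 0.0003 -0.0005  0.0001]
```

View pics/p4.png

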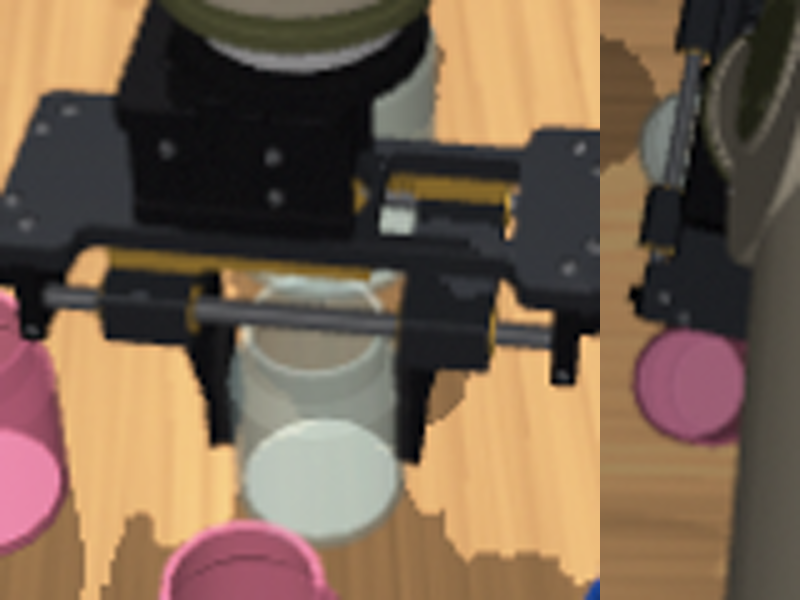

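```bash
python3 - <<'E'
from h import *
s=camera('side')
st=r.read_state();Q=R.from_quat(st['eef_rot']).as_matrix();p=st['ee_pos']
pts=[p+Q[:,0]*.030+Q[:,1]*a for a in(-.0095,.0095)]+[p-Q[:,0]*.030+Q[:,1]*a for a in(-.0095,.0095)]
print('tips',((proj(s,pts)-[235,265])*5).round())
print('base pt on floor+3mm', plane(s,299.4,361,.003), 'fingertip (crop) on z of tcp', [plane(s,235+u/5,265+v/5,p[2]).round(4) for u,v in((222,442),(408,460))], p)
E
```

```text
tips [[409. 418.]
 [402. 460.]
 [236. 403.]
 [226. 445.]]
base pt on floor+3mm [ 0.42348777 -0.21338262  0.003     ] fingertip (crop) on z of tcp [array([ 0.3902, -0.2175,  0.0294]), array([ 0.4526, -0.2293,  0.0294])] [ 0.42286094 -0.21475978  0.02936533]
```

Geometry agrees: the jar is centred between the fingers and the tips are about 60 mm apart. The pads probably bear on the shoulder, so I'll open, go 9 mm lower and grip again.

```bash

python3 -m crank '[{"x":0,"y":0,"z":0,"ax":0,"ay":0,"az":0,"claw":-0.9},{"x":0,"y":0,"z":0,"ax":0,"ay":0,"az":0,"claw":-0.9},{"x":0,"y":0,"z":0,"ax":0,"ay":0,"az":0,"claw":-0.9},{"x":0,"y":0,"z":0,"ax":0,"ay":0,"az":0,"claw":-0.9},{"x":0,"y":0,"z":0,"ax":0,"ay":0,"az":0,"claw":-0.9}]' 15
python3 plan.py 0.4230 -0.2145 0.020
python3 -m crank '[{"x":0,"y":-0.0005,"z":0.003,"ax":0,"ay":0,"az":0,"claw":-0.9},{"x":0,"y":-0.0005,"z":0.006,"ax":0,"ay":0,"az":0,"claw":-0.9},{"x":0,"y":-0.0005,"z":0.009,"ax":0,"ay":0,"az":0,"claw":-0.9},{"x":0,"y":-0.0005,"z":0.009,"ax":0,"ay":0,"az":0,"claw":0},{"x":0,"y":-0.0005,"z":0.009,"ax":0,"ay":0,"az":0,"claw":1}]' 15
python3 -m crank '[{"x":0,"y":0,"z":0,"ax":0,"ay":0,"az":0,"claw":1},{"x":0,"y":0,"z":0,"ax":0,"ay":0,"az":0,"claw":1},{"x":0,"y":0,"z":0,"ax":0,"ay":0,"az":0,"claw":1},{"x":0,"y":0,"z":0,"ax":0,"ay":0,"az":0,"claw":1},{"x":0,"y":0,"z":0,"ax":0,"ay":0,"az":0,"claw":1}]' 15
```

```text
time: 3.93
ee_pos: [0.4223, -0.2144, 0.0286]
eef_rot: [0.996, -0.089, -0.0, -0.0]
ft_force: [-0.3, -0.4, -0.0]
width: 0.0788
t 3.93 pos [ 0.4223 -0.2144  0.0286] F [-0.3 -0.4 -0. ] w 0.0788 shift [ 0.0007 -0.      0.0086] turn/2 [-0.      0.0001  0.0001]
time: 4.35
ee_pos: [0.4223, -0.2138, 0.0194]
eef_rot: [0.996, -0.089, -0.0, -0.0]
ft_force: [0.8, -0.3, -0.4]
width: 0.0755
time: 4.77
ee_pos: [0.4226, -0.214, 0.0198]
eef_rot: [0.996, -0.089, 0.0, 0.0]
ft_force: [-0.3, -0.6, -0.3]
width: 0.056
```

```bash

python3 -m crank '[{"x":0,"y":0,"z":0,"ax":0,"ay":0,"az":0,"claw":1},{"x":0,"y":0,"z":0,"ax":0,"ay":0,"az":0,"claw":1},{"x":0,"y":0,"z":-0.005,"ax":0,"ay":0,"az":0,"claw":1},{"x":0,"y":0,"z":-0.012,"ax":0,"ay":0,"az":0,"claw":1},{"x":0,"y":0,"z":-0.02,"ax":0,"ay":0,"az":0,"claw":1}]' 15
python3 - <<'E'
from h import *
s=camera('side')
cv2.imwrite('pics/p5.png',crop(s,225,255,150,130,5))
E
python3 plan.py 0.6565 0.110 0.20
```

```text
time: 5.18
ee_pos: [0.4223, -0.2139, 0.0403]
eef_rot: [0.996, -0.089, -0.0, -0.0]
ft_force: [0.5, 0.1, -1.2]
width: 0.0563
t 5.23 pos [ 0.4233 -0.2143  0.042 ] F [1.  0.6 0.9] w 0.0563 shift [ 0.1724 -0.3603 -0.1579] turn/2 [ 0.0003 -0.0009  0.0002]
```

View pics/p5.png

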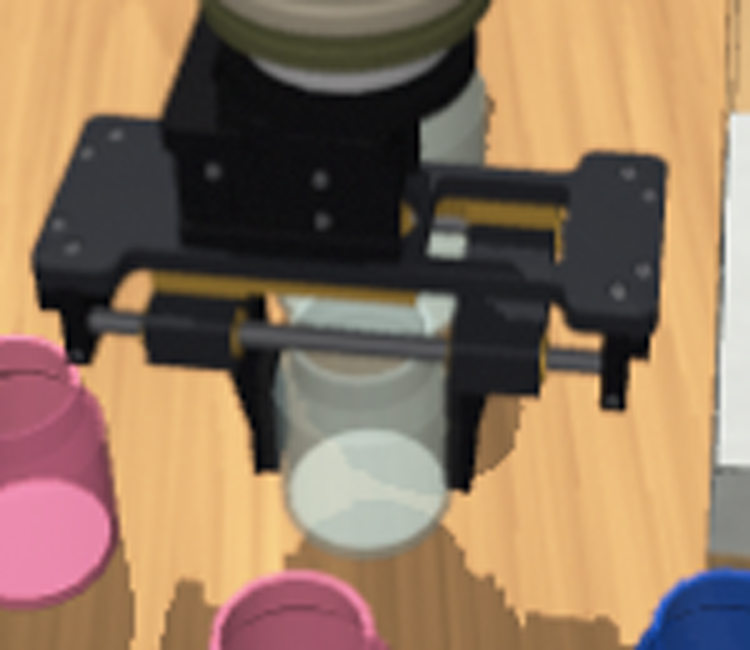

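The jar is lifted: its bottom is now at image (298.6,353), against (299.4,361) on the floor. I'll check where it sits relative to the tool.

```bash
python3 - <<'E'
from h import *
s=camera('side')
st=r.read_state();p=st['ee_pos'];Q=R.from_quat(st['eef_rot']).as_matrix();print(p)
for z in(.018,.022,.026):
    b=plane(s,298.6,353,z); print(z,b,'in tool',Q.T@(b-p))
# where the bottom ellipse should appear for centred jar
a=np.linspace(0,2*np.pi,40); 
for off in(0,.01):
    c=p+Q[:,1]*off; q=(proj(s,np.c_[c[0]+.0285*np.cos(a),c[1]+.0285*np.sin(a),np.full(40,p[2]-.0195)])-[225,255])*5
    print(off,q.min(0),q.max(0))
E
python3 -m crank '[{"x":0,"y":0,"z":-0.025,"ax":0,"ay":0,"az":0,"claw":1},{"x":0,"y":0,"z":-0.05,"ax":0,"ay":0,"az":0,"claw":1},{"x":0,"y":0,"z":-0.08,"ax":0,"ay":0,"az":0,"claw":1},{"x":0,"y":0,"z":-0.11,"ax":0,"ay":0,"az":0,"claw":1},{"x":0,"y":0,"z":-0.14,"ax":0,"ay":0,"az":0,"claw":1}]' 15
```

```text
[ 0.42350472 -0.21444625  0.04143915]
0.018 [ 0.42266008 -0.20839626  0.018     ] in tool [-0.00195949 -0.00582841  0.02342861]
0.022 [ 0.42267276 -0.21197994  0.022     ] in tool [-0.00130327 -0.00229951  0.01943371]
0.026 [ 0.42268544 -0.21556362  0.026     ] in tool [-0.00064704  0.00122938  0.01543882]
0 [287.62959449 434.01364921] [453.69798222 560.68992297]
0.01 [282.37004076 455.06917168] [450.20057443 584.34150468]
time: 5.7
ee_pos: [0.4222, -0.2138, 0.1813]
eef_rot: [0.996, -0.089, 0.0, 0.0]
ft_force: [0.2, -1.4, -1.6]
width: 0.0567
```

The jar sits centred in the grip (predicted ellipse x 288–454, y 434–561; seen 287–447, 430–557). I'll carry it to the seat.

```bash

python3 -m crank '[{"x":0.006,"y":-0.012,"z":-0.005,"ax":0,"ay":0,"az":0,"claw":1},{"x":0.016,"y":-0.033,"z":-0.012,"ax":0,"ay":0,"az":0,"claw":1},{"x":0.028,"y":-0.058,"z":-0.018,"ax":0,"ay":0,"az":0,"claw":1},{"x":0.04,"y":-0.084,"z":-0.02,"ax":0,"ay":0,"az":0,"claw":1},{"x":0.0525,"y":-0.11,"z":-0.02,"ax":0,"ay":0,"az":0,"claw":1}]' 15
python3 -m crank '[{"x":0.0125,"y":-0.026,"z":0,"ax":0,"ay":0,"az":0,"claw":1},{"x":0.025,"y":-0.052,"z":0,"ax":0,"ay":0,"az":0,"claw":1},{"x":0.0375,"y":-0.078,"z":0,"ax":0,"ay":0,"az":0,"claw":1},{"x":0.05,"y":-0.104,"z":0,"ax":0,"ay":0,"az":0,"claw":1},{"x":0.0625,"y":-0.13,"z":0,"ax":0,"ay":0,"az":0,"claw":1}]' 15
python3 plan.py 0.6565 0.110 0.20
```

```text
time: 6.12
ee_pos: [0.4944, -0.1141, 0.2007]
eef_rot: [0.996, -0.089, 0.001, 0.0]
ft_force: [0.0, -1.1, -0.7]
width: 0.0564
time: 6.53
ee_pos: [0.5787, 0.0029, 0.1998]
eef_rot: [0.996, -0.089, 0.0, 0.0]
ft_force: [1.2, -0.4, -0.9]
width: 0.0563
t 6.53 pos [0.5787 0.0029 0.1998] F [ 1.2 -0.4 -0.9] w 0.0563 shift [ 0.0575 -0.1191 -0.0002] turn/2 [ 0.0001 -0.0001 -0.0001]
```

```bash

python3 -m crank '[{"x":0.0125,"y":-0.026,"z":0,"ax":0,"ay":0,"az":0,"claw":1},{"x":0.025,"y":-0.052,"z":0.01,"ax":0,"ay":0,"az":0,"claw":1},{"x":0.0385,"y":-0.08,"z":0.025,"ax":0,"ay":0,"az":0,"claw":1},{"x":0.05,"y":-0.103,"z":0.045,"ax":0,"ay":0,"az":0,"claw":1},{"x":0.0575,"y":-0.119,"z":0.065,"ax":0,"ay":0,"az":0,"claw":1}]' 15
python3 -m crank '[{"x":0,"y":0,"z":0.02,"ax":0,"ay":0,"az":0,"claw":1},{"x":0,"y":0,"z":0.04,"ax":0,"ay":0,"az":0,"claw":1},{"x":0,"y":0,"z":0.055,"ax":0,"ay":0,"az":0,"claw":1},{"x":0,"y":0,"z":0.065,"ax":0,"ay":0,"az":0,"claw":1},{"x":0,"y":0,"z":0.065,"ax":0,"ay":0,"az":0,"claw":1}]' 15
python3 plan.py 0.6565 0.110 0.0425
python3 - <<'E'
from h import *
s=camera('side');t=camera('top')
cv2.imwrite('pics/p6.png',np.hstack([crop(s,350,180,90,100,6),crop(t,255,130,40,100,6)]))
E
```

```text
time: 6.95
ee_pos: [0.6568, 0.1116, 0.134]
eef_rot: [0.996, -0.088, 0.0, -0.001]
ft_force: [-0.2, -0.5, -0.2]
width: 0.0563
time: 7.37
ee_pos: [0.6546, 0.1081, 0.0675]
eef_rot: [0.996, -0.089, -0.002, 0.001]
ft_force: [-0.3, 0.2, -0.9]
width: 0.0563
t 7.37 pos [0.6546 0.1081 0.0675] F [-0.3  0.2 -0.9] w 0.0563 shift [ 0.0016 -0.0023  0.025 ] turn/2 [ 0.0007  0.0015 -0.0001]
```

View pics/p6.png

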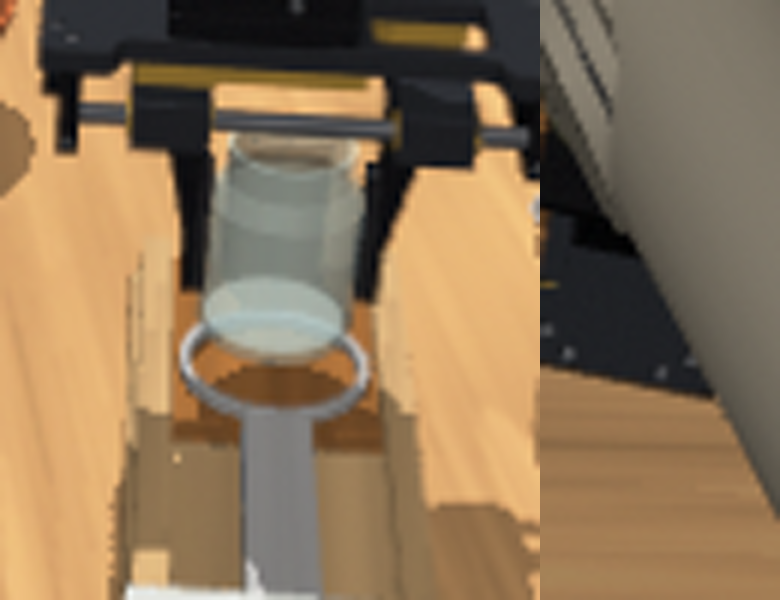

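The jar bottom is at crop (273,317) above the ring, whose centre is at (275,364). I'll compare both in world coordinates from the side view.

```bash
python3 - <<'E'
from h import *
s=camera('side');st=r.read_state();p=st['ee_pos'];Q=R.from_quat(st['eef_rot']).as_matrix()
print('pos',p)
ring=plane(s,350+275/6,180+364/6,.028); print('ring side',ring)
for c0,lab in((p,'jar pred'),(np.array([.6565,.110,.0]),'ring')):
    a=np.linspace(0,2*np.pi,60);rad,z=((.0285,p[2]-.0195) if lab!='ring' else (.037,.028))
    q=(proj(s,np.c_[c0[0]+rad*np.cos(a),c0[1]+rad*np.sin(a),np.full(60,z)])-[350,180])*6
    print(lab,q.min(0),q.max(0))
jar=plane(s,350+273/6,180+317/6,p[2]-.0195); print('jar',jar,'ring-jar in tool',Q.T@(ring-jar))
E
python3 plan.py 0.6565 0.110 0.0425
```

```text
pos [0.65644035 0.10879399 0.0710459 ]
ring side [0.65834683 0.1098566  0.028     ]
jar pred [202.00557286 275.41974583] [351.25931379 356.01909784]
ring [174.90574118 312.43573983] [366.05645378 418.61411088]
jar [0.65477489 0.10734444 0.0515459 ] ring-jar in tool [ 0.00303269 -0.00309416  0.02355224]
t 7.52 pos [0.6564 0.1088 0.071 ] F [-0.1  0.4 -1.3] w 0.0562 shift [-0.0002 -0.0012  0.0285] turn/2 [-0.0002 -0.0008 -0.0001]
```

```bash

python3 -m crank '[{"x":0.0013,"y":0,"z":0.006,"ax":0,"ay":0,"az":0,"claw":1},{"x":0.0013,"y":0,"z":0.012,"ax":0,"ay":0,"az":0,"claw":1},{"x":0.0013,"y":0,"z":0.017,"ax":0,"ay":0,"az":0,"claw":1},{"x":0.0013,"y":0,"z":0.018,"ax":0,"ay":0,"az":0,"claw":1},{"x":0.0013,"y":0,"z":0.018,"ax":0,"ay":0,"az":0,"claw":1}]' 15
python3 - <<'E'
from h import *
s=camera('side')
cv2.imwrite('pics/p7.png',crop(s,350,180,90,100,6))
E
python3 plan.py 0.6578 0.1088 0.0425
```

```text
time: 7.93
ee_pos: [0.6567, 0.1085, 0.0511]
eef_rot: [0.996, -0.089, -0.0, 0.0]
ft_force: [-0.5, 0.3, -1.4]
width: 0.0561
t 7.98 pos [0.6569 0.1086 0.0515] F [ 0.1  0.6 -0.5] w 0.0562 shift [ 0.0009 -0.0004  0.009 ] turn/2 [0.0001 0.0002 0.0001]
```

View pics/p7.png

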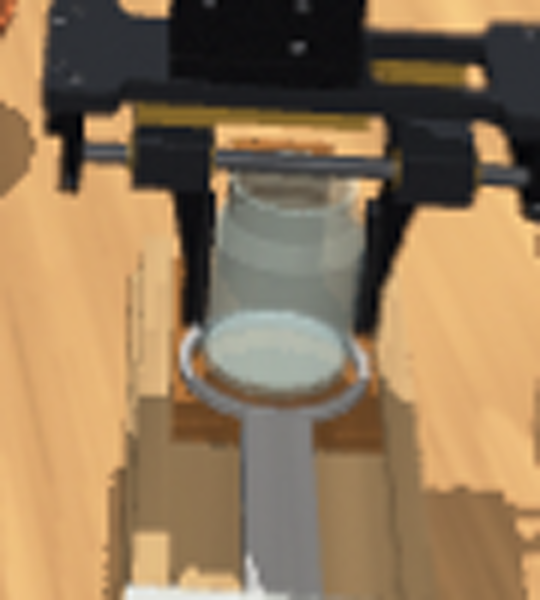

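```bash
python3 - <<'E'
from h import *
s=camera('side');p=np.array([.6569,.1086,.0515]);a=np.linspace(0,2*np.pi,90)
c=crop(s,350,180,90,100,6)
def e(c0,rad,z):
    q=(proj(s,np.c_[c0[0]+rad*np.cos(a),c0[1]+rad*np.sin(a),np.full(90,z)])-[350,180])*6
    return q.min(0).round(),q.max(0).round()
print('jar pred',e(p,.0285,p[2]-.0175), e(p,.03,p[2]-.0195))
print('ring pred',e((.6567,.1102),.037,.028))
print('ring base',e((.6567,.1102),.037,.022),'ring in top',e((.6567,.1102),.033,.028))
# ring profile along centre column and row for a precise ring measure
g=c.astype(int)
col=g[300:440,276].sum(1)//3; print('col',list(zip(range(300,440,4),col[::4])))
E
```

```text
jar pred (array([200., 313.]), array([348., 395.])) (array([195., 315.]), array([351., 401.]))
ring pred (array([175., 312.]), array([366., 418.]))
ring base (array([174., 325.]), array([365., 431.])) ring in top (array([186., 318.]), array([356., 412.]))
col [(300, np.int64(125)), (304, np.int64(127)), (308, np.int64(136)), (312, np.int64(169)), (316, np.int64(190)), (320, np.int64(180)), (324, np.int64(176)), (328, np.int64(176)), (332, np.int64(178)), (336, np.int64(179)), (340, np.int64(178)), (344, np.int64(177)), (348, np.int64(173)), (352, np.int64(169)), (356, np.int64(170)), (360, np.int64(170)), (364, np.int64(171)), (368, np.int64(171)), (372, np.int64(171)), (376, np.int64(170)), (380, np.int64(166)), (384, np.int64(144)), (388, np.int64(118)), (392, np.int64(104)), (396, np.int64(83)), (400, np.int64(74)), (404, np.int64(81)), (408, np.int64(104)), (412, np.int64(123)), (416, np.int64(124)), (420, np.int64(125)), (424, np.int64(124)), (428, np.int64(124)), (432, np.int64(124)), (436, np.int64(125))]
```

Relative to predictions at the same poses, the jar and ring agree within about 0.6 mm in x and 0.3 mm in y, against 3 mm of clearance. I'll nudge 0.5 mm and lower.

```bash

python3 -m crank '[{"x":0.0005,"y":0,"z":0.002,"ax":0,"ay":0,"az":0,"claw":1},{"x":0.0005,"y":0,"z":0.004,"ax":0,"ay":0,"az":0,"claw":1},{"x":0.0005,"y":0,"z":0.006,"ax":0,"ay":0,"az":0,"claw":1},{"x":0.0005,"y":0,"z":0.007,"ax":0,"ay":0,"az":0,"claw":1},{"x":0.0005,"y":0,"z":0.0075,"ax":0,"ay":0,"az":0,"claw":1}]' 15
python3 plan.py 0.6575 0.1088 0.0418
python3 -m crank '[{"x":0,"y":0,"z":0.0005,"ax":0,"ay":0,"az":0,"claw":1},{"x":0,"y":0,"z":0.001,"ax":0,"ay":0,"az":0,"claw":1},{"x":0,"y":0,"z":0.0015,"ax":0,"ay":0,"az":0,"claw":1},{"x":0,"y":0,"z":0.002,"ax":0,"ay":0,"az":0,"claw":1},{"x":0,"y":0,"z":0.002,"ax":0,"ay":0,"az":0,"claw":1}]' 15
python3 plan.py 0.6575 0.1088 0.0418
```

```text
time: 8.45
ee_pos: [0.6574, 0.1086, 0.044]
eef_rot: [0.996, -0.089, -0.0, 0.0]
ft_force: [-0.0, 0.0, -1.2]
width: 0.0563
t 8.45 pos [0.6574 0.1086 0.044 ] F [-0.   0.  -1.2] w 0.0563 shift [ 0.     -0.0002  0.0022] turn/2 [0.0001 0.0001 0.0002]
time: 8.87
ee_pos: [0.6577, 0.1089, 0.0425]
eef_rot: [0.996, -0.089, 0.0, -0.0]
ft_force: [-0.6, 1.6, 1.0]
width: 0.056
t 8.87 pos [0.6577 0.1089 0.0425] F [-0.6  1.6  1. ] w 0.056 shift [-0.0002  0.0001  0.0007] turn/2 [-0.0002 -0.0002  0.0002]
```

Contact came at the seat height; touching the ring top would have stopped it about 6 mm higher. I'll release and rise.

```bash

python3 -m crank '[{"x":0,"y":0,"z":0,"ax":0,"ay":0,"az":0,"claw":0.2},{"x":0,"y":0,"z":0,"ax":0,"ay":0,"az":0,"claw":-0.3},{"x":0,"y":0,"z":0,"ax":0,"ay":0,"az":0,"claw":-0.7},{"x":0,"y":0,"z":0,"ax":0,"ay":0,"az":0,"claw":-1},{"x":0,"y":0,"z":0,"ax":0,"ay":0,"az":0,"claw":-1}]' 15
python3 -m crank '[{"x":0,"y":0,"z":0,"ax":0,"ay":0,"az":0,"claw":-1},{"x":0,"y":0,"z":-0.005,"ax":0,"ay":0,"az":0,"claw":-1},{"x":0,"y":0,"z":-0.02,"ax":0,"ay":0,"az":0,"claw":-1},{"x":0,"y":0,"z":-0.04,"ax":0,"ay":0,"az":0,"claw":-1},{"x":0,"y":0,"z":-0.07,"ax":0,"ay":0,"az":0,"claw":-1}]' 15
python3 plan.py 0.670 0.181 0.14
python3 - <<'E'
from h import *
s=camera('side')
cv2.imwrite('pics/p8.png',crop(s,350,160,90,110,6))
E
```

```text
time: 9.28
ee_pos: [0.6575, 0.1081, 0.0421]
eef_rot: [0.996, -0.089, -0.0, 0.0]
ft_force: [0.5, -0.4, 0.5]
width: 0.0689
time: 9.7
ee_pos: [0.6565, 0.1082, 0.1122]
eef_rot: [0.996, -0.089, -0.001, 0.0]
ft_force: [0.0, 0.5, 0.3]
width: 0.0865
t 9.7 pos [0.6565 0.1082 0.1122] F [0.  0.5 0.3] w 0.0865 shift [ 0.0004 -0.074  -0.0279] turn/2 [0.0005 0.0014 0.0002]
```

View pics/p8.png

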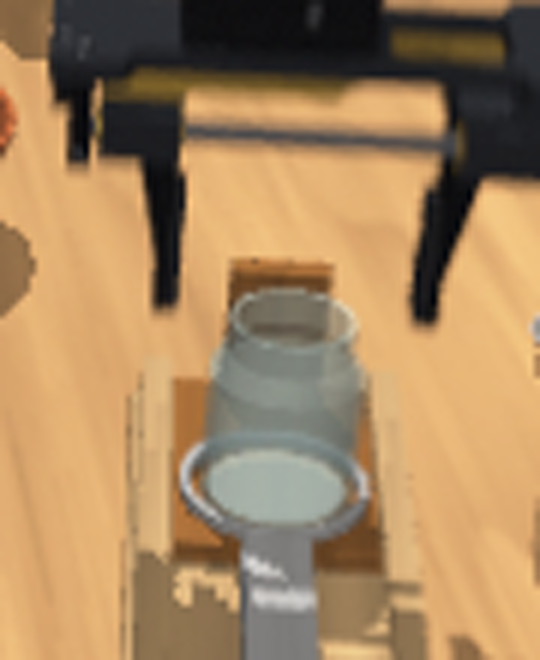

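The jar stands upright inside the ring, its bottom disc at crop (275,487) within the ring ellipse, and the tab is at (282,268). Next I'll move over the tab and straddle it.

```bash

python3 -m crank '[{"x":0,"y":-0.01,"z":-0.01,"ax":0,"ay":0,"az":0,"claw":-1},{"x":0,"y":-0.03,"z":-0.01,"ax":0,"ay":0,"az":0,"claw":-1},{"x":0,"y":-0.05,"z":-0.01,"ax":0,"ay":0,"az":0,"claw":-1},{"x":0,"y":-0.066,"z":-0.01,"ax":0,"ay":0,"az":0,"claw":-1},{"x":0,"y":-0.0735,"z":-0.01,"ax":0,"ay":0,"az":0,"claw":-1}]' 15
python3 -m crank '[{"x":0,"y":0,"z":0.005,"ax":0,"ay":0,"az":0,"claw":-1},{"x":0,"y":0,"z":0.02,"ax":0,"ay":0,"az":0,"claw":-0.8},{"x":0,"y":0,"z":0.04,"ax":0,"ay":0,"az":0,"claw":-0.7},{"x":0,"y":0,"z":0.05,"ax":0,"ay":0,"az":0,"claw":-0.6},{"x":0,"y":0,"z":0.05,"ax":0,"ay":0,"az":0,"claw":-0.5}]' 15
python3 plan.py 0.670 0.181 0.048
```

```text
time: 10.17
ee_pos: [0.67, 0.1846, 0.1229]
eef_rot: [0.996, -0.087, -0.0, -0.001]
ft_force: [1.0, 1.4, 0.2]
width: 0.0866
time: 10.58
ee_pos: [0.6689, 0.1785, 0.0683]
eef_rot: [0.996, -0.09, -0.002, 0.001]
ft_force: [-0.1, -1.3, -0.3]
width: 0.0701
t 10.58 pos [0.6689 0.1785 0.0683] F [-0.1 -1.3 -0.3] w 0.0701 shift [ 0.0008 -0.0028  0.0203] turn/2 [ 0.0017  0.0023 -0.0006]
```

```bash

python3 -m crank '[{"x":0,"y":0,"z":0.006,"ax":0,"ay":0,"az":0,"claw":-0.5},{"x":0,"y":0,"z":0.013,"ax":0,"ay":0,"az":0,"claw":-0.5},{"x":0,"y":0,"z":0.02,"ax":0,"ay":0,"az":0,"claw":-0.4},{"x":0,"y":0,"z":0.02,"ax":0,"ay":0,"az":0,"claw":-0.3},{"x":0,"y":0,"z":0.02,"ax":0,"ay":0,"az":0,"claw":-0.2}]' 25
python3 plan.py 0.670 0.181 0.048
```

```text
time: 11.0
ee_pos: [0.6704, 0.1808, 0.052]
eef_rot: [0.996, -0.089, -0.0, 0.0]
ft_force: [-0.6, 1.0, -0.4]
width: 0.0564
t 11.0 pos [0.6704 0.1808 0.052 ] F [-0.6  1.  -0.4] w 0.0564 shift [-0.0004 -0.0002  0.004 ] turn/2 [0.0001 0.0002 0.0001]
```

```bash

python3 -m crank '[{"x":0,"y":0,"z":0.003,"ax":0,"ay":0,"az":0,"claw":0},{"x":0,"y":0,"z":0.004,"ax":0,"ay":0,"az":0,"claw":0.2},{"x":0,"y":0,"z":0.004,"ax":0,"ay":0,"az":0,"claw":0.5},{"x":0,"y":0,"z":0.004,"ax":0,"ay":0,"az":0,"claw":1},{"x":0,"y":0,"z":0.004,"ax":0,"ay":0,"az":0,"claw":1}]' 40
python3 -m crank '[{"x":0,"y":0,"z":0,"ax":0,"ay":0,"az":0,"claw":1},{"x":0,"y":0,"z":0,"ax":0,"ay":0,"az":0,"claw":1},{"x":0,"y":0,"z":0,"ax":0,"ay":0,"az":0,"claw":1},{"x":0,"y":0,"z":0,"ax":0,"ay":0,"az":0,"claw":1},{"x":0,"y":0,"z":0,"ax":0,"ay":0,"az":0,"claw":1}]' 40
python3 plan.py 0.670 0.181 0.048
```

```text
time: 11.42
ee_pos: [0.6705, 0.1808, 0.0482]
eef_rot: [0.996, -0.089, 0.0, 0.0]
ft_force: [0.8, -0.2, -1.8]
width: 0.0397
time: 11.83
ee_pos: [0.6706, 0.1808, 0.0482]
eef_rot: [0.996, -0.089, 0.0, 0.0]
ft_force: [0.6, -1.0, -0.6]
width: 0.0396
t 11.83 pos [0.6706 0.1808 0.0482] F [ 0.6 -1.  -0.6] w 0.0396 shift [-0.0006 -0.0001  0.0002] turn/2 [ 0.     -0.      0.0001]
```

Gripped on the tab (39.6 mm). Tool +y is the push direction. I'll push in small steps with a force guard between calls.

```bash
cat > guard.py <<'E'
import sys
from h import *
s=r.read_state(); a=np.array([-.177,-.984,0]); n=np.array([.984,-.177,0]); f=s['ft_force']
p=s['ee_pos']-np.array([.6706,.1808,.0482])
print('t %.2f travel %.1f mm lat %.1f resist %.1f latF %.1f w %.1f'%(s['time'],p@a*1e3,p@n*1e3,-f@a,f@n,s['width']*1e3))
sys.exit(-f@a>float(sys.argv[1]))
E
python3 -m crank '[{"x":0,"y":0.0006,"z":0,"ax":0,"ay":0,"az":0,"claw":1},{"x":0,"y":0.0012,"z":0,"ax":0,"ay":0,"az":0,"claw":1},{"x":0,"y":0.0018,"z":0,"ax":0,"ay":0,"az":0,"claw":1},{"x":0,"y":0.0024,"z":0,"ax":0,"ay":0,"az":0,"claw":1},{"x":0,"y":0.003,"z":0,"ax":0,"ay":0,"az":0,"claw":1}]' 40 >/dev/null; python3 guard.py 20 && python3 -m crank '[{"x":0,"y":0.0006,"z":0,"ax":0,"ay":0,"az":0,"claw":1},{"x":0,"y":0.0012,"z":0,"ax":0,"ay":0,"az":0,"claw":1},{"x":0,"y":0.0018,"z":0,"ax":0,"ay":0,"az":0,"claw":1},{"x":0,"y":0.0024,"z":0,"ax":0,"ay":0,"az":0,"claw":1},{"x":0,"y":0.003,"z":0,"ax":0,"ay":0,"az":0,"claw":1}]' 40 >/dev/null; python3 guard.py 20
```

```text
t 12.25 travel 2.3 mm lat -0.2 resist 4.6 latF 0.4 w 39.6
t 12.25 travel 2.3 mm lat -0.2 resist 4.6 latF 0.4 w 39.6False
False
```

```bash
sed -i 's/sys.exit(\(.*\))$/sys.exit(int(\1))/' guard.py
python3 -m crank '[{"x":0,"y":0.0006,"z":0,"ax":0,"ay":0,"az":0,"claw":1},{"x":0,"y":0.0012,"z":0,"ax":0,"ay":0,"az":0,"claw":1},{"x":0,"y":0.0018,"z":0,"ax":0,"ay":0,"az":0,"claw":1},{"x":0,"y":0.0024,"z":0,"ax":0,"ay":0,"az":0,"claw":1},{"x":0,"y":0.003,"z":0,"ax":0,"ay":0,"az":0,"claw":1}]' 40 >/dev/null; python3 guard.py 20 && python3 -m crank '[{"x":0,"y":0.0006,"z":0,"ax":0,"ay":0,"az":0,"claw":1},{"x":0,"y":0.0012,"z":0,"ax":0,"ay":0,"az":0,"claw":1},{"x":0,"y":0.0018,"z":0,"ax":0,"ay":0,"az":0,"claw":1},{"x":0,"y":0.0024,"z":0,"ax":0,"ay":0,"az":0,"claw":1},{"x":0,"y":0.003,"z":0,"ax":0,"ay":0,"az":0,"claw":1}]' 40 >/dev/null; python3 guard.py 20
```

```text
t 12.67 travel 5.0 mm lat -0.2 resist 7.9 latF 0.0 w 39.9
t 13.08 travel 6.3 mm lat -0.5 resist 10.8 latF -0.3 w 39.2
```

```bash

python3 -m crank '[{"x":0,"y":0.0006,"z":0,"ax":0,"ay":0,"az":0,"claw":1},{"x":0,"y":0.0012,"z":0,"ax":0,"ay":0,"az":0,"claw":1},{"x":0,"y":0.0018,"z":0,"ax":0,"ay":0,"az":0,"claw":1},{"x":0,"y":0.0024,"z":0,"ax":0,"ay":0,"az":0,"claw":1},{"x":0,"y":0.003,"z":0,"ax":0,"ay":0,"az":0,"claw":1}]' 40 >/dev/null; python3 guard.py 20 && python3 -m crank '[{"x":0,"y":0.0006,"z":0,"ax":0,"ay":0,"az":0,"claw":1},{"x":0,"y":0.0012,"z":0,"ax":0,"ay":0,"az":0,"claw":1},{"x":0,"y":0.0018,"z":0,"ax":0,"ay":0,"az":0,"claw":1},{"x":0,"y":0.0024,"z":0,"ax":0,"ay":0,"az":0,"claw":1},{"x":0,"y":0.003,"z":0,"ax":0,"ay":0,"az":0,"claw":1}]' 40 >/dev/null; python3 guard.py 20  && python3 -m crank '[{"x":0,"y":0.0006,"z":0,"ax":0,"ay":0,"az":0,"claw":1},{"x":0,"y":0.0012,"z":0,"ax":0,"ay":0,"az":0,"claw":1},{"x":0,"y":0.0018,"z":0,"ax":0,"ay":0,"az":0,"claw":1},{"x":0,"y":0.0024,"z":0,"ax":0,"ay":0,"az":0,"claw":1},{"x":0,"y":0.003,"z":0,"ax":0,"ay":0,"az":0,"claw":1}]' 40 >/dev/null; python3 guard.py 20
```

```text
t 13.50 travel 9.0 mm lat -0.5 resist 9.8 latF 0.3 w 40.0
t 13.92 travel 12.8 mm lat -0.3 resist 7.8 latF -0.1 w 39.6
t 14.33 travel 17.1 mm lat -0.1 resist 6.1 latF 0.3 w 39.7
```

Broken free (resistance peaked near 11 N and fell to 6 N drag). I'll continue in 4 mm calls.

```bash

python3 -m crank '[{"x":0,"y":0.0008,"z":0,"ax":0,"ay":0,"az":0,"claw":1},{"x":0,"y":0.0016,"z":0,"ax":0,"ay":0,"az":0,"claw":1},{"x":0,"y":0.0024,"z":0,"ax":0,"ay":0,"az":0,"claw":1},{"x":0,"y":0.0032,"z":0,"ax":0,"ay":0,"az":0,"claw":1},{"x":0,"y":0.004,"z":0,"ax":0,"ay":0,"az":0,"claw":1}]' >/dev/null; python3 guard.py 10 && python3 -m crank '[{"x":0,"y":0.0008,"z":0,"ax":0,"ay":0,"az":0,"claw":1},{"x":0,"y":0.0016,"z":0,"ax":0,"ay":0,"az":0,"claw":1},{"x":0,"y":0.0024,"z":0,"ax":0,"ay":0,"az":0,"claw":1},{"x":0,"y":0.0032,"z":0,"ax":0,"ay":0,"az":0,"claw":1},{"x":0,"y":0.004,"z":0,"ax":0,"ay":0,"az":0,"claw":1}]' >/dev/null; python3 guard.py 10 && python3 -m crank '[{"x":0,"y":0.0008,"z":0,"ax":0,"ay":0,"az":0,"claw":1},{"x":0,"y":0.0016,"z":0,"ax":0,"ay":0,"az":0,"claw":1},{"x":0,"y":0.0024,"z":0,"ax":0,"ay":0,"az":0,"claw":1},{"x":0,"y":0.0032,"z":0,"ax":0,"ay":0,"az":0,"claw":1},{"x":0,"y":0.004,"z":0,"ax":0,"ay":0,"az":0,"claw":1}]' >/dev/null; python3 guard.py 10
python3 - <<'E'
from h import *
s=camera('side')
cv2.imwrite('pics/p9.png',crop(s,350,160,90,110,6))
E
```

```text
t 14.75 travel 22.1 mm lat -0.1 resist 4.3 latF -0.8 w 39.3
t 15.17 travel 26.0 mm lat -0.1 resist 4.2 latF -0.5 w 39.6
t 15.58 travel 30.0 mm lat -0.1 resist 4.6 latF -0.5 w 39.0
```

View pics/p9.png

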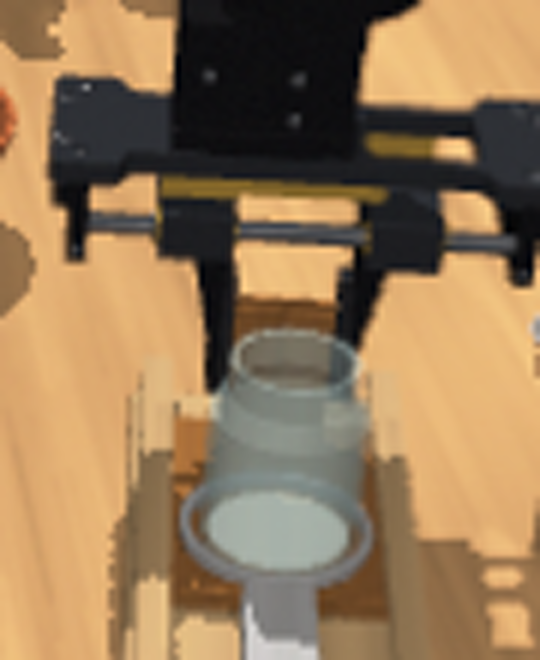

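The carriage and jar move with the gripper: the ring went from crop row 487 to 530, and the jar is still upright. Drag is about 4.3 N. I'll go on with 4 mm calls.

```bash

python3 -m crank '[{"x":0,"y":0.0008,"z":0,"ax":0,"ay":0,"az":0,"claw":1},{"x":0,"y":0.0016,"z":0,"ax":0,"ay":0,"az":0,"claw":1},{"x":0,"y":0.0024,"z":0,"ax":0,"ay":0,"az":0,"claw":1},{"x":0,"y":0.0032,"z":0,"ax":0,"ay":0,"az":0,"claw":1},{"x":0,"y":0.004,"z":0,"ax":0,"ay":0,"az":0,"claw":1}]' >/dev/null; python3 guard.py 9 && python3 -m crank '[{"x":0,"y":0.0008,"z":0,"ax":0,"ay":0,"az":0,"claw":1},{"x":0,"y":0.0016,"z":0,"ax":0,"ay":0,"az":0,"claw":1},{"x":0,"y":0.0024,"z":0,"ax":0,"ay":0,"az":0,"claw":1},{"x":0,"y":0.0032,"z":0,"ax":0,"ay":0,"az":0,"claw":1},{"x":0,"y":0.004,"z":0,"ax":0,"ay":0,"az":0,"claw":1}]' >/dev/null; python3 guard.py 9 && python3 -m crank '[{"x":0,"y":0.0008,"z":0,"ax":0,"ay":0,"az":0,"claw":1},{"x":0,"y":0.0016,"z":0,"ax":0,"ay":0,"az":0,"claw":1},{"x":0,"y":0.0024,"z":0,"ax":0,"ay":0,"az":0,"claw":1},{"x":0,"y":0.0032,"z":0,"ax":0,"ay":0,"az":0,"claw":1},{"x":0,"y":0.004,"z":0,"ax":0,"ay":0,"az":0,"claw":1}]' >/dev/null; python3 guard.py 9 && python3 -m crank '[{"x":0,"y":0.0008,"z":0,"ax":0,"ay":0,"az":0,"claw":1},{"x":0,"y":0.0016,"z":0,"ax":0,"ay":0,"az":0,"claw":1},{"x":0,"y":0.0024,"z":0,"ax":0,"ay":0,"az":0,"claw":1},{"x":0,"y":0.0032,"z":0,"ax":0,"ay":0,"az":0,"claw":1},{"x":0,"y":0.004,"z":0,"ax":0,"ay":0,"az":0,"claw":1}]' >/dev/null; python3 guard.py 9 && python3 -m crank '[{"x":0,"y":0.0008,"z":0,"ax":0,"ay":0,"az":0,"claw":1},{"x":0,"y":0.0016,"z":0,"ax":0,"ay":0,"az":0,"claw":1},{"x":0,"y":0.0024,"z":0,"ax":0,"ay":0,"az":0,"claw":1},{"x":0,"y":0.0032,"z":0,"ax":0,"ay":0,"az":0,"claw":1},{"x":0,"y":0.004,"z":0,"ax":0,"ay":0,"az":0,"claw":1}]' >/dev/null; python3 guard.py 9 && python3 -m crank '[{"x":0,"y":0.0008,"z":0,"ax":0,"ay":0,"az":0,"claw":1},{"x":0,"y":0.0016,"z":0,"ax":0,"ay":0,"az":0,"claw":1},{"x":0,"y":0.0024,"z":0,"ax":0,"ay":0,"az":0,"claw":1},{"x":0,"y":0.0032,"z":0,"ax":0,"ay":0,"az":0,"claw":1},{"x":0,"y":0.004,"z":0,"ax":0,"ay":0,"az":0,"claw":1}]' >/dev/null; python3 guard.py 9
```

```text
t 16.05 travel 34.0 mm lat -0.1 resist 4.1 latF -0.0 w 39.6
t 16.47 travel 38.0 mm lat -0.0 resist 3.6 latF 0.2 w 39.2
t 16.88 travel 42.1 mm lat -0.0 resist 3.3 latF 0.2 w 39.7
t 17.30 travel 46.0 mm lat -0.0 resist 4.6 latF 0.7 w 39.9
t 17.72 travel 50.0 mm lat -0.1 resist 4.9 latF -0.1 w 39.9
t 18.13 travel 54.0 mm lat -0.1 resist 4.7 latF 0.4 w 39.9
```

```bash

python3 -m crank '[{"x":0,"y":0.0008,"z":0,"ax":0,"ay":0,"az":0,"claw":1},{"x":0,"y":0.0016,"z":0,"ax":0,"ay":0,"az":0,"claw":1},{"x":0,"y":0.0024,"z":0,"ax":0,"ay":0,"az":0,"claw":1},{"x":0,"y":0.0032,"z":0,"ax":0,"ay":0,"az":0,"claw":1},{"x":0,"y":0.004,"z":0,"ax":0,"ay":0,"az":0,"claw":1}]' >/dev/null; python3 guard.py 8 && python3 -m crank '[{"x":0,"y":0.0008,"z":0,"ax":0,"ay":0,"az":0,"claw":1},{"x":0,"y":0.0016,"z":0,"ax":0,"ay":0,"az":0,"claw":1},{"x":0,"y":0.0024,"z":0,"ax":0,"ay":0,"az":0,"claw":1},{"x":0,"y":0.0032,"z":0,"ax":0,"ay":0,"az":0,"claw":1},{"x":0,"y":0.004,"z":0,"ax":0,"ay":0,"az":0,"claw":1}]' >/dev/null; python3 guard.py 8 && python3 -m crank '[{"x":0,"y":0.0008,"z":0,"ax":0,"ay":0,"az":0,"claw":1},{"x":0,"y":0.0016,"z":0,"ax":0,"ay":0,"az":0,"claw":1},{"x":0,"y":0.0024,"z":0,"ax":0,"ay":0,"az":0,"claw":1},{"x":0,"y":0.0032,"z":0,"ax":0,"ay":0,"az":0,"claw":1},{"x":0,"y":0.004,"z":0,"ax":0,"ay":0,"az":0,"claw":1}]' >/dev/null; python3 guard.py 8 && python3 -m crank '[{"x":0,"y":0.0008,"z":0,"ax":0,"ay":0,"az":0,"claw":1},{"x":0,"y":0.0016,"z":0,"ax":0,"ay":0,"az":0,"claw":1},{"x":0,"y":0.0024,"z":0,"ax":0,"ay":0,"az":0,"claw":1},{"x":0,"y":0.0032,"z":0,"ax":0,"ay":0,"az":0,"claw":1},{"x":0,"y":0.004,"z":0,"ax":0,"ay":0,"az":0,"claw":1}]' >/dev/null; python3 guard.py 8 && python3 -m crank '[{"x":0,"y":0.0008,"z":0,"ax":0,"ay":0,"az":0,"claw":1},{"x":0,"y":0.0016,"z":0,"ax":0,"ay":0,"az":0,"claw":1},{"x":0,"y":0.0024,"z":0,"ax":0,"ay":0,"az":0,"claw":1},{"x":0,"y":0.0032,"z":0,"ax":0,"ay":0,"az":0,"claw":1},{"x":0,"y":0.004,"z":0,"ax":0,"ay":0,"az":0,"claw":1}]' >/dev/null; python3 guard.py 8 && python3 -m crank '[{"x":0,"y":0.0008,"z":0,"ax":0,"ay":0,"az":0,"claw":1},{"x":0,"y":0.0016,"z":0,"ax":0,"ay":0,"az":0,"claw":1},{"x":0,"y":0.0024,"z":0,"ax":0,"ay":0,"az":0,"claw":1},{"x":0,"y":0.0032,"z":0,"ax":0,"ay":0,"az":0,"claw":1},{"x":0,"y":0.004,"z":0,"ax":0,"ay":0,"az":0,"claw":1}]' >/dev/null; python3 guard.py 8
```

```text
t 18.55 travel 58.0 mm lat -0.1 resist 5.1 latF -0.1 w 39.5
t 18.97 travel 62.0 mm lat -0.0 resist 3.6 latF -0.9 w 39.7
t 19.38 travel 66.0 mm lat -0.0 resist 3.6 latF 0.0 w 39.9
t 19.80 travel 70.0 mm lat -0.1 resist 4.6 latF -1.0 w 39.6
t 20.22 travel 74.0 mm lat -0.0 resist 4.4 latF 0.7 w 39.5
t 20.63 travel 78.0 mm lat -0.0 resist 4.4 latF -0.0 w 39.9
```

```bash

python3 -m crank '[{"x":0,"y":0.0008,"z":0,"ax":0,"ay":0,"az":0,"claw":1},{"x":0,"y":0.0016,"z":0,"ax":0,"ay":0,"az":0,"claw":1},{"x":0,"y":0.0024,"z":0,"ax":0,"ay":0,"az":0,"claw":1},{"x":0,"y":0.0032,"z":0,"ax":0,"ay":0,"az":0,"claw":1},{"x":0,"y":0.004,"z":0,"ax":0,"ay":0,"az":0,"claw":1}]' >/dev/null; python3 guard.py 8 && python3 -m crank '[{"x":0,"y":0.0008,"z":0,"ax":0,"ay":0,"az":0,"claw":1},{"x":0,"y":0.0016,"z":0,"ax":0,"ay":0,"az":0,"claw":1},{"x":0,"y":0.0024,"z":0,"ax":0,"ay":0,"az":0,"claw":1},{"x":0,"y":0.0032,"z":0,"ax":0,"ay":0,"az":0,"claw":1},{"x":0,"y":0.004,"z":0,"ax":0,"ay":0,"az":0,"claw":1}]' >/dev/null; python3 guard.py 8 && python3 -m crank '[{"x":0,"y":0.0008,"z":0,"ax":0,"ay":0,"az":0,"claw":1},{"x":0,"y":0.0016,"z":0,"ax":0,"ay":0,"az":0,"claw":1},{"x":0,"y":0.0024,"z":0,"ax":0,"ay":0,"az":0,"claw":1},{"x":0,"y":0.0032,"z":0,"ax":0,"ay":0,"az":0,"claw":1},{"x":0,"y":0.004,"z":0,"ax":0,"ay":0,"az":0,"claw":1}]' >/dev/null; python3 guard.py 8 && python3 -m crank '[{"x":0,"y":0.0008,"z":0,"ax":0,"ay":0,"az":0,"claw":1},{"x":0,"y":0.0016,"z":0,"ax":0,"ay":0,"az":0,"claw":1},{"x":0,"y":0.0024,"z":0,"ax":0,"ay":0,"az":0,"claw":1},{"x":0,"y":0.0032,"z":0,"ax":0,"ay":0,"az":0,"claw":1},{"x":0,"y":0.004,"z":0,"ax":0,"ay":0,"az":0,"claw":1}]' >/dev/null; python3 guard.py 8 && python3 -m crank '[{"x":0,"y":0.0008,"z":0,"ax":0,"ay":0,"az":0,"claw":1},{"x":0,"y":0.0016,"z":0,"ax":0,"ay":0,"az":0,"claw":1},{"x":0,"y":0.0024,"z":0,"ax":0,"ay":0,"az":0,"claw":1},{"x":0,"y":0.0032,"z":0,"ax":0,"ay":0,"az":0,"claw":1},{"x":0,"y":0.004,"z":0,"ax":0,"ay":0,"az":0,"claw":1}]' >/dev/null; python3 guard.py 8 && python3 -m crank '[{"x":0,"y":0.0008,"z":0,"ax":0,"ay":0,"az":0,"claw":1},{"x":0,"y":0.0016,"z":0,"ax":0,"ay":0,"az":0,"claw":1},{"x":0,"y":0.0024,"z":0,"ax":0,"ay":0,"az":0,"claw":1},{"x":0,"y":0.0032,"z":0,"ax":0,"ay":0,"az":0,"claw":1},{"x":0,"y":0.004,"z":0,"ax":0,"ay":0,"az":0,"claw":1}]' >/dev/null; python3 guard.py 8
```

```text
t 21.05 travel 82.0 mm lat -0.1 resist 4.8 latF -0.6 w 39.7
t 21.47 travel 86.0 mm lat -0.0 resist 3.8 latF -0.1 w 40.0
t 21.88 travel 90.0 mm lat -0.0 resist 3.9 latF -0.3 w 39.3
t 22.30 travel 94.0 mm lat -0.0 resist 5.1 latF 0.5 w 39.7
t 22.72 travel 94.9 mm lat -0.7 resist 13.9 latF -0.6 w 39.4
t 22.72 travel 94.9 mm lat -0.7 resist 13.9 latF -0.6 w 39.4
```

The stop was felt at 94.9 mm: resistance jumped to 13.9 N with under 1 mm of travel. I'll press 0.4 mm more to confirm, then release gently.

```bash

python3 -m crank '[{"x":0,"y":0.0002,"z":0,"ax":0,"ay":0,"az":0,"claw":1},{"x":0,"y":0.0004,"z":0,"ax":0,"ay":0,"az":0,"claw":1},{"x":0,"y":0.0004,"z":0,"ax":0,"ay":0,"az":0,"claw":1},{"x":0,"y":0.0004,"z":0,"ax":0,"ay":0,"az":0,"claw":1},{"x":0,"y":0.0004,"z":0,"ax":0,"ay":0,"az":0,"claw":1}]' >/dev/null; python3 guard.py 22 && 
python3 -m crank '[{"x":0,"y":-0.0005,"z":0,"ax":0,"ay":0,"az":0,"claw":1},{"x":0,"y":-0.001,"z":0,"ax":0,"ay":0,"az":0,"claw":1},{"x":0,"y":-0.001,"z":0,"ax":0,"ay":0,"az":0,"claw":0.3},{"x":0,"y":-0.001,"z":0,"ax":0,"ay":0,"az":0,"claw":-0.2},{"x":0,"y":-0.001,"z":0,"ax":0,"ay":0,"az":0,"claw":-0.4}]' 15 >/dev/null; python3 guard.py 22
python3 -m crank '[{"x":0,"y":-0.001,"z":0,"ax":0,"ay":0,"az":0,"claw":-0.5},{"x":0,"y":-0.002,"z":0,"ax":0,"ay":0,"az":0,"claw":-0.5},{"x":0,"y":-0.003,"z":0,"ax":0,"ay":0,"az":0,"claw":-0.5},{"x":0,"y":-0.003,"z":0,"ax":0,"ay":0,"az":0,"claw":-0.5},{"x":0,"y":-0.003,"z":0,"ax":0,"ay":0,"az":0,"claw":-0.5}]' 15 >/dev/null; python3 guard.py 22
```

```text
t 23.13 travel 94.9 mm lat -0.8 resist 13.0 latF 0.5 w 39.3
t 23.55 travel 98.7 mm lat 0.0 resist -1.2 latF 0.3 w 47.0
t 23.97 travel 94.4 mm lat -0.1 resist 1.1 latF -0.4 w 64.5
```

Released. I'll rise clear and then take a last look from both cameras.

```bash

python3 -m crank '[{"x":0,"y":0,"z":-0.005,"ax":0,"ay":0,"az":0,"claw":-0.5},{"x":0,"y":0,"z":-0.015,"ax":0,"ay":0,"az":0,"claw":-0.5},{"x":0,"y":0,"z":-0.035,"ax":0,"ay":0,"az":0,"claw":-0.5},{"x":0,"y":0,"z":-0.06,"ax":0,"ay":0,"az":0,"claw":-0.5},{"x":0,"y":0,"z":-0.09,"ax":0,"ay":0,"az":0,"claw":-0.5}]' >/dev/null
python3 -m crank '[{"x":0,"y":-0.02,"z":-0.02,"ax":0,"ay":0,"az":0,"claw":-0.5},{"x":0,"y":-0.05,"z":-0.04,"ax":0,"ay":0,"az":0,"claw":-0.5},{"x":0,"y":-0.08,"z":-0.05,"ax":0,"ay":0,"az":0,"claw":-0.5},{"x":0,"y":-0.11,"z":-0.05,"ax":0,"ay":0,"az":0,"claw":-0.5},{"x":0,"y":-0.14,"z":-0.05,"ax":0,"ay":0,"az":0,"claw":-0.5}]' 
python3 - <<'E'
from h import *
s=camera('side');t=camera('top')
A=s['color'][140:440,200:460];B=t['color'][130:330,120:480]
B=cv2.resize(B,None,fx=540/360,fy=540/360);A=cv2.resize(A,(260,300))
cv2.imwrite('pics/p10.png',np.hstack([A,B]))
o=cv2.imread('pics/top0.png');d=cv2.absdiff(o,t['color']).max(2)
for n,(x,y,w,h) in dict(bowl=(130,185,65,65),j2=(205,240,38,38),jl=(262,238,44,44),j3=(334,240,40,40),pink1=(433,260,30,28),pink2=(390,297,30,28),blue=(436,208,32,30)).items():
    print(n,d[y:y+h,x:x+w].mean().round(1),end=' ')
E
```

```text
time: 24.8
ee_pos: [0.6793, 0.2272, 0.1908]
eef_rot: [0.996, -0.089, 0.001, -0.001]
ft_force: [-0.2, -1.1, -0.5]
width: 0.0649
bowl 10.4 j2 11.4 jl 31.6 j3 19.2 pink1 17.8 pink2 17.3 blue 14.1
```

View pics/p10.png

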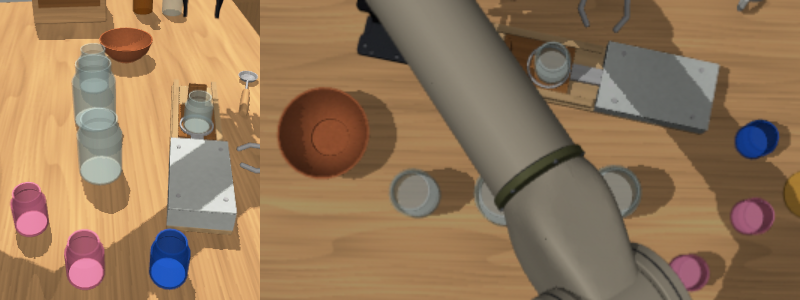

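The jar stands upright in the ring, the carriage is near the hood, and the bowl, pink and blue jars look unmoved. Last numeric check of the carriage travel, then hand in.

```bash
python3 - <<'E'
from h import *
t=camera('top')
p=plane(t,120+(550-260)/1.5,130+67/1.5,.028); print('ring now',p,'expected',np.array([.6567,.1102,.028])+.0947*np.array([-.177,-.984,0]))
s=r.read_state();print(s['time'],s['ft_force'].round(1))
from bench import close_job
print(close_job())
E
```

```text
ring now [0.63865449 0.01670692 0.028     ] expected [0.6399381 0.0170152 0.028    ]
24.95 [ 0.1 -0.3 -0.1]
the job is handed in; nothing more can be done
None
```

The smallest jar stands upright in the carriage's ring, the carriage has been brought up to the end stop under the hood, and the job is handed in at about 25 s.

- **Jar:** I gripped it, set it in the ring and released it. The first grip was too high (54.5 mm wide, 6 N upward), so I opened and gripped again 9 mm lower. The width still read 56 mm on a 60 mm jar, but the pictures showed it centred and it lifted cleanly.
- **Catch:** I pinched the tab from above and pushed in small steps. Resistance peaked at about 11 N between readings, then settled to about 4.5 N of drag once the catch let go.
- **Stop:** I felt it after 94.9 mm of travel. Total resistance at the tool read at most 13.9 N, read only at the end of each step, against the 30 N limit. A further 0.4 mm press gave no more travel, and then I let go.
- **Last checks:** The jar is upright in the ring, and the ring is about 1.3 mm from where the travel says it should be. The tool force is about zero and the robot is touching nothing.
- **Less certain:** The bowl, the pink and blue jars and the uncovered part of the jar row look unmoved by eye. In the final top view the arm partly hid the jar row. The before/after image difference was inconclusive because of the arm and its changed shadows.

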